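Sweep the small pinions into the empty tray

TASK

Sweep the three small pinions along the sorting board with your fingertips and off its open end, so that they drop into the empty steel tray standing there. Only push them: do not pinch them or pick them up. Leave the large gear and the wooden spool standing where they are.

Things in the scene. Friction and masses are not known exactly. Their poses are not given: they have to be found in the camera images.
- board: Fixed wooden sorting board, 280 mm (its x) by 320 mm (its y), flat top 75 mm above the bench. Origin: centre of its underside, on the bench. Along its two x edges run wooden lips 12 mm wide, 12 mm above the top; its two y ends (160 mm from the origin) are open, without a lip. A tray stands against each open end.
- tray: The empty tray: fixed open-topped steel tray, outside 170 mm (x) by 120 mm (y), 40 mm high, walls and floor 3 mm; axes parallel to the board's. It stands 2 mm from one open end of the board (its +y or its -y end), up to 30 mm off the board's middle along x, so it does not span the whole end. Its rim is 35 mm below the board's top. Origin: centre of its underside, on the bench.
- stock_tray: A bystander: a second tray of the same size at the board's other open end, already full of gears (up to 32 mm high; fixed). Nothing is to go in there. Origin: centre of its underside, on the bench; axes parallel to the board's.
- pinion1: Small steel pinion (toothed wheel, all three alike) lying flat on the board: 36 mm across the teeth, rim 14 mm thick, with a 20 mm hub that brings the total height to 20 mm; about 110 g. Slides when pushed from the side. Origin: centre of its underside; z up through the hub.
- pinion2: Small steel pinion (toothed wheel, all three alike) lying flat on the board: 36 mm across the teeth, rim 14 mm thick, with a 20 mm hub that brings the total height to 20 mm; about 110 g. Slides when pushed from the side. Origin: centre of its underside; z up through the hub.
- pinion3: Small steel pinion (toothed wheel, all three alike) lying flat on the board: 36 mm across the teeth, rim 14 mm thick, with a 20 mm hub that brings the total height to 20 mm; about 110 g. Slides when pushed from the side. Origin: centre of its underside; z up through the hub.
- gear: A bystander: large steel gear lying loose and flat on the board, in the middle of the +x half: 80 mm across the teeth, rim 18 mm thick, 28 mm hub reaching 32 mm high, about 550 g. To be left in place. Origin: centre of its underside.
- spool: A bystander: wooden spool standing loose and upright on the board, in the middle of the -x half: flanges 44 mm across, 40 mm high, about 100 g. To be left in place. Origin: centre of its underside; z up along its axis. The lane between spool and gear, along the board's y, is 110 to 125 mm wide.
There are look-alikes about, which are no part of the job. Leave any pink or purple look-alike of the pinion3 alone.

How it is judged:
By the outcome, as a careful person would: the job done as asked, in the order asked, and still so for the second after the job is handed in, with the robot touching nothing.
It also fails if it takes over 51 s, if anything falls off the work surface, if the arm or the gripper's body presses on something with over 40 N, if the wrist force passes 120 N, or if a joint passes its speed limit or range.

ROBOT

A 6-joint arm with a two-finger parallel gripper is mounted at the origin on the work surface. World frame = base frame: x ahead of the robot, y to its left, z up, the work surface at z = 0. Lengths are in m, angles in rad, forces in N, time in s.
With the tool pointing down it reaches from about 0.35 to 0.775 m from the base axis. Payload 7.3 kg.
Tool frame: the origin (TCP) lies on the front face of the gripper's body, between the roots of the fingers; the fingertips stand ahead of it and the grasp point (between the pads) lies 47 mm ahead of it (finger_overhang is the z of the fingertips in the tool frame, in m); z points along the fingers, y is the line along which they close (so a half turn about z gives the same grasp; the last joint's range is limited). The gripper opens to 92 mm and grips with 3 to 60 N. Pads are 19 mm wide; open, the fingers measure 130 mm over their backs; the gripper's body (75 mm by 190 mm) begins 47 mm behind the grasp point.
Start: joints at [1.174, 0.342, 1.524, -0, 1.275, -0.146], TCP at [0.13, 0.509, 0.292] pointing down, gripper open.
Joint ranges: [-2.53, 2.53], [-0.77, 2.02], [0.04, 2.7], [-1, 4.14], [0.28, 2.66], [-3.11, 3.11]. Speed limits (rad/s): [2.57, 2.57, 3.14, 3.14, 3.14, 3.14].

INTERFACE

Orientations are given as [roll, pitch, yaw] about the fixed x, y, z axes, in that order (R = Rz(yaw) Ry(pitch) Rx(roll)).
In Python, from cell import * gives the robot as it stands. The module is installed in compiled form; this text tells all that it offers.
- The arm moves only by the tool arm_command, never from a script. Its argument "series" is a list of rows, each an object of numbers: "x", "y", "z": the shift along the tool's x, y, z in mm; "rx", "ry", "rz": the turn, a rotation vector about the tool's x, y, z in degrees. A call has 1 to 20 rows; each row is the pose to reach, as a shift and turn from the pose commanded when the call began, along the tool's axes at that moment; what a row does not reach only later rows make up. A row lasts 1/10 s, in which the tool goes at most 50 mm and 8.59 degrees, less where a joint would pass 70% of its speed; a pose out of reach is approached as far as the arm can. A call with a gripper value outside its range is refused whole. "hand" is the finger opening in mm, from 0 to 91.8, set as the call begins (left out, the last holds). The fingers move at their own pace and stop on an object; "squeeze" is the grip in N (left out, the last holds). Time passes only in rows, so rows that repeat a pose let the fingers close. It gives the time, the measured TCP pose, the force, the opening and the grip force at its end, in the units of the state.
- observe(): the state, without advancing time (a new reading comes with each control period).
- read_camera(name): name is "scene" or "top" or "wrist"; returns a dict with "pixels" (420x560x3 uint8, blue, green, red), "K" (3x3 intrinsics, pixels), "rvec" (rotation vector, rad) and "tvec" (3), from world to camera coordinates, as OpenCV has them. Camera axes: x right, y down, z forward; pixel columns grow to the right and rows downward; lengths in m; the calibration is good to about 2 mm. A picture is of the moment at which its call begins. There is no depth.
- hand_in(): hands the job in; it is judged then, once.
Trained networks look in a picture, given as the dict that the camera call returned (one of the last four; its "shot" number tells which), for a name from the list of things; names that differ only in an ending like _2 or _b are one class to them, and where a whole thing is asked for, a point or a joint stands for the part that bears it (a point fixed in the world has none). Each returns a list of dicts, best first, with "confidence" (0 to 1); they miss things now and then, are a little off and sometimes report something else, mostly with a low value. They report only what shows in the picture. A call takes as long as a camera call. They do not tell look-alikes from the thing itself.
- boxes_of(picture, query): "point" ([x, y, z] in m, in world coordinates, good to about 4 mm: the middle of the surface that is visible of it).
- trace(picture, query): "pixels" (420x560 bool, what is visible of it).
- mark_of(picture, query): "point" ([x, y, z] in m, in world coordinates, good to about 4 mm: a listed point, or the origin of a listed thing).
The state is a dict: "time": time; "qpos": joint angles; "qvel": joint speeds; "joint_efforts": joint torques, N m; "tool_pos": TCP position; "tool_rot": TCP orientation; "contact_force": force on the tool from outside, world axes, zero at the start; "torque": the same for the moment, N m; "opening": finger opening in m; "grip_force": force on a finger pad.
Only numpy, scipy, OpenCV 4.12 (cv2) and the standard library are available. Lean on these libraries where they do the work, as an engineer would, in place of code of your own. Each camera call takes 0.05 s, during which the arm holds its last target. There are 200 camera calls.

## Working session

There is one attempt and no reset: what is moved stays moved. The work goes in short steps, Python scripts to look and compute and a tool call to move; the robot and the scene stay as the last step left them, time stands still between calls to the robot, and variables do not carry over. Pictures are saved under pics/ and viewed, at most 10 in all, crops included, and the job is handed in when it is done.

Besides the shell and the picture viewer there is one more tool, called after "Call:" as a command line: name --argument value ..., lists and objects as JSON in quotes. arm_command: Moves the arm, as the interface text tells. Its arguments: {"type":"object","properties":{"series":{"type":"array"},"hand":{"type":"number"},"squeeze":{"type":"number"}},"required":["series"]}

```bash
mkdir -p pics; python3 - <<'E'
from cell import *
import cv2,numpy as np
s=observe();print(s['time'],s['tool_pos'],s['tool_rot'],s['opening'])
for c in ['top','scene']:
    p=read_camera(c);cv2.imwrite(f'pics/{c}0.png',p['pixels'])
    print(c,p['K'].tolist() if hasattr(p['K'],'tolist') else p['K'],p['rvec'],p['tvec'])
    for q in ['pinion1','gear','spool','tray','stock_tray','board']:
        for d in mark_of(p,q): 
            u,_=cv2.projectPoints(np.array(d['point'],float).reshape(1,3),np.array(p['rvec']),np.array(p['tvec']),np.array(p['K']),None)
            print(q,np.round(d['point'],3),round(d['confidence'],2),u.ravel().round())
E
```

```text
0.0 [0.13013919 0.50830288 0.29155375] [-3.14010223e+00 -2.06899075e-04  2.89083074e+00] 0.09185436685233722
top [[539.1971449771796, 0.0, 279.2081157386132], [0.0, 539.1971449771796, 211.24908105357858], [0.0, 0.0, 1.0]] [ 2.18733878 -2.16622304  0.12500304] [0.01337562 0.49589805 1.11249032]
pinion1 [ 0.309  0.18  -0.003] 0.71 [202. 299.]
pinion1 [0.524 0.02  0.073] 0.65 [279. 195.]
pinion1 [0.554 0.136 0.075] 0.47 [222. 179.]
pinion1 [0.663 0.253 0.005] 0.46 [172. 134.]
gear [0.628 0.035 0.075] 0.85 [272. 144.]
spool [0.456 0.01  0.073] 0.89 [284. 229.]
spool [ 0.574 -0.203  0.   ] 0.47 [381. 178.]
tray [ 0.575 -0.202 -0.003] 0.88 [380. 178.]
stock_tray [ 0.51   0.233 -0.004] 0.63 [180. 205.]
stock_tray [0.629 0.032 0.073] 0.24 [273. 144.]
board [ 0.551  0.025 -0.005] 0.88 [276. 187.]
scene [[431.10604198433884, 0.0, 282.4915778731025], [0.0, 431.10604198433884, 217.40121042270923], [0.0, 0.0, 1.0]] [ 0.69215766  2.8098825  -0.85293812] [ 0.42369629 -0.15114587  0.97959592]
pinion1 [ 0.57  -0.096  0.076] 0.79 [216. 196.]
pinion1 [ 0.661  0.256 -0.002] 0.75 [255. 402.]
pinion1 [0.553 0.134 0.076] 0.71 [279. 291.]
pinion1 [0.317 0.177 0.002] 0.71 [401. 271.]
pinion1 [0.523 0.014 0.074] 0.64 [264. 230.]
gear [0.63  0.036 0.077] 0.69 [213. 263.]
spool [0.457 0.005 0.079] 0.91 [293. 211.]
tray [ 0.576 -0.205 -0.003] 0.7 [199. 183.]
stock_tray [ 0.507  0.235 -0.003] 0.98 [330. 346.]
board [ 0.55   0.022 -0.002] 0.72 [254. 259.]
```

View pics/top0.png

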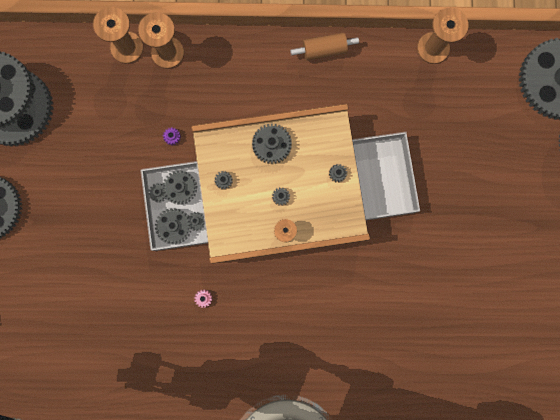

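View pics/scene0.png

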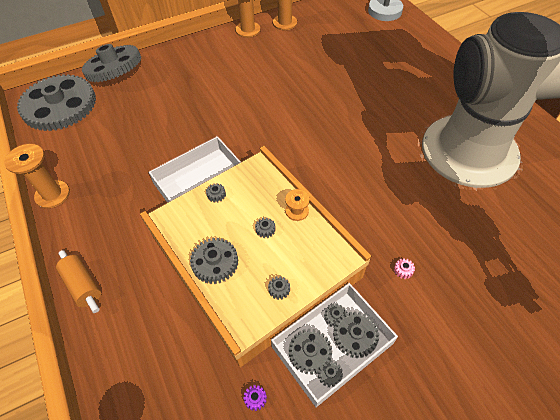

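The empty tray is at the right of the top view (386,175), at the board's -y end. The stock tray is at (175,205).

Pinion candidates:
- Steel, on the board: (224,180), (281,196) and (339,173). These are the three I want.
- Purple, on the bench: (172,135). Leave alone.
- Pink, on the bench: (202,299). Leave alone.
- Small gears inside the stock tray. Leave alone.

```bash
cat > h.py <<'E'
from cell import *
import cv2,numpy as np
def ray(p,uv,z):
    R=cv2.Rodrigues(np.array(p['rvec'],float))[0];t=np.array(p['tvec'],float).ravel()
    c=-R.T@t;d=R.T@np.linalg.inv(p['K'])@np.array([*uv,1.]);return c+d*(z-c[2])/d[2]
E
python3 - <<'E'
from h import *
try: print('overhang',finger_overhang)
except Exception as e: print(e)
p=read_camera('top')
for a,b in [((192,127),(347,105)),((210,262),(369,239))]:
    A,B=ray(p,a,.087),ray(p,b,.087);d=A-B;print(A.round(4),B.round(4),np.linalg.norm(d).round(3),np.arctan2(d[1],d[0]))
A=np.mean([ray(p,u,.087) for u in [(192,127),(347,105),(210,262),(369,239)]],0);print('centre',A)
for q,h in [('pinion1',.0925),('gear',.1),('spool',.115)]:
    for d in boxes_of(p,q): print(q,np.round(d['point'],3),round(d['confidence'],2))
for u,h in [((224,180),.093),((281,196),.093),((339,173),.093),((272,143),.107),((285,230),.115)]:print(u,ray(p,u,h).round(3))
im=p['pixels'][95:270,140:430];cv2.imwrite('pics/crop.png',cv2.resize(im,None,fx=2.7,fy=2.7,interpolation=cv2.INTER_CUBIC))
E
```

```text
overhang 0.0655
[0.6587 0.1968 0.087 ] [ 0.7085 -0.1171  0.087 ] 0.318 1.7281644148019035
[0.3875 0.1546 0.087 ] [ 0.4359 -0.1599  0.087 ] 0.318 1.7233912960411177
centre [0.54764569 0.01856622 0.087     ]
pinion1 [0.552 0.134 0.091] 0.75
pinion1 [0.661 0.251 0.019] 0.7
pinion1 [ 0.569 -0.098  0.09 ] 0.68
pinion1 [0.308 0.176 0.014] 0.49
pinion1 [0.519 0.019 0.087] 0.48
gear [ 0.574 -0.212  0.001] 0.69
gear [0.624 0.035 0.091] 0.61
spool [0.455 0.009 0.114] 0.94
(224, 180) [0.55  0.13  0.093]
(281, 196) [0.519 0.016 0.093]
(339, 173) [ 0.567 -0.1    0.093]
(272, 143) [0.623 0.035 0.107]
(285, 230) [0.45  0.008 0.115]
```

View pics/crop.png

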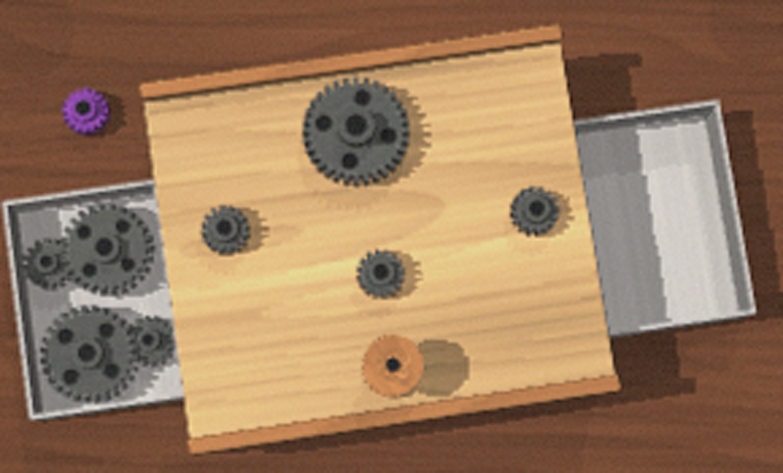

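Crop: three dark steel pinions on the board at crop pixels (227,230), (380,273) and (535,210), and the tray on the right is empty. The left pinion lines up with the gear, so I'll shift it sideways into the lane before sweeping it. First I go above the spot behind the right pinion.

Call:
arm_command --series '[{"x": -555,"y": -432,"z": 60,"rz": 66.7},{"x": -555,"y": -432,"z": 60,"rz": 66.7},{"x": -555,"y": -432,"z": 60,"rz": 66.7},{"x": -555,"y": -432,"z": 60,"rz": 66.7},{"x": -555,"y": -432,"z": 60,"rz": 66.7},{"x": -555,"y": -432,"z": 60,"rz": 66.7},{"x": -555,"y": -432,"z": 60,"rz": 66.7},{"x": -555,"y": -432,"z": 60,"rz": 66.7},{"x": -555,"y": -432,"z": 60,"rz": 66.7},{"x": -555,"y": -432,"z": 60,"rz": 66.7},{"x": -555,"y": -432,"z": 60,"rz": 66.7},{"x": -555,"y": -432,"z": 60,"rz": 66.7},{"x": -555,"y": -432,"z": 60,"rz": 66.7},{"x": -555,"y": -432,"z": 60,"rz": 66.7},{"x": -555,"y": -432,"z": 60,"rz": 66.7},{"x": -555,"y": -432,"z": 60,"rz": 66.7},{"x": -555,"y": -432,"z": 60,"rz": 66.7},{"x": -555,"y": -432,"z": 60,"rz": 66.7}]' --hand 24

```text
invalid input
```

Call:
arm_command --series '[{"x": -40,"y": -31,"z": 4,"rx": 0,"ry": 0,"rz": 5},{"x": -80,"y": -62,"z": 8,"rx": 0,"ry": 0,"rz": 10}]' --hand 24

```text
time: 1.1
tool_pos: [0.1915, 0.4294, 0.284]
tool_rot: [3.141, 0.0, 2.716]
contact_force: [0.9, 0.0, -0.8]
opening: 0.0802
grip_force: 0.0
```

Call:
arm_command --series '[{"x": -44,"y": -23,"z": 4,"rx": 0,"ry": 0,"rz": 5},{"x": -88,"y": -47,"z": 8,"rx": 0,"ry": 0,"rz": 10},{"x": -132,"y": -70,"z": 12,"rx": 0,"ry": 0,"rz": 15},{"x": -176,"y": -93,"z": 16,"rx": 0,"ry": 0,"rz": 20},{"x": -220,"y": -116,"z": 20,"rx": 0,"ry": 0,"rz": 25},{"x": -264,"y": -140,"z": 24,"rx": 0,"ry": 0,"rz": 30},{"x": -308,"y": -163,"z": 28,"rx": 0,"ry": 0,"rz": 35},{"x": -352,"y": -186,"z": 32,"rx": 0,"ry": 0,"rz": 40},{"x": -396,"y": -209,"z": 36,"rx": 0,"ry": 0,"rz": 45},{"x": -440,"y": -233,"z": 42,"rx": 0,"ry": 0,"rz": 50},{"x": -484,"y": -256,"z": 48,"rx": 0,"ry": 0,"rz": 54},{"x": -515,"y": -272,"z": 54,"rx": 0,"ry": 0,"rz": 56.7},{"x": -533,"y": -282,"z": 54,"rx": 0,"ry": 0,"rz": 56.7},{"x": -533,"y": -282,"z": 54,"rx": 0,"ry": 0,"rz": 56.7}]' --hand 24

```text
time: 2.5
tool_pos: [0.5618, -0.0493, 0.2297]
tool_rot: [3.142, 0.0, 1.724]
contact_force: [0.1, -0.2, 0.0]
opening: 0.024
grip_force: 0.0
```

Call:
arm_command --series '[{"x": 0,"y": 0,"z": 40,"rx": 0,"ry": 0,"rz": 0},{"x": 0,"y": 0,"z": 70,"rx": 0,"ry": 0,"rz": 0},{"x": 0,"y": 0,"z": 83,"rx": 0,"ry": 0,"rz": 0},{"x": 0,"y": 0,"z": 83,"rx": 0,"ry": 0,"rz": 0},{"x": -8,"y": 0,"z": 83,"rx": 0,"ry": 0,"rz": 0},{"x": -16,"y": 0,"z": 83,"rx": 0,"ry": 0,"rz": 0},{"x": -24,"y": 0,"z": 83,"rx": 0,"ry": 0,"rz": 0},{"x": -32,"y": 0,"z": 83,"rx": 0,"ry": 0,"rz": 0},{"x": -40,"y": 0,"z": 83,"rx": 0,"ry": 0,"rz": 0},{"x": -48,"y": 0,"z": 83,"rx": 0,"ry": 0,"rz": 0}]'

```text
time: 3.5
tool_pos: [0.5682, -0.095, 0.1477]
tool_rot: [3.141, -0.0, 1.726]
contact_force: [-0.0, 2.3, 1.4]
opening: 0.0242
grip_force: 1.1
```

Call:
arm_command --series '[{"x": -8,"y": 0,"z": 0,"rx": 0,"ry": 0,"rz": 0},{"x": -16,"y": 0,"z": 0,"rx": 0,"ry": 0,"rz": 0},{"x": -24,"y": 0,"z": 0,"rx": 0,"ry": 0,"rz": 0},{"x": -32,"y": 0,"z": 0,"rx": 0,"ry": 0,"rz": 0},{"x": -40,"y": 0,"z": 0,"rx": 0,"ry": 0,"rz": 0},{"x": -48,"y": 0,"z": 0,"rx": 0,"ry": 0,"rz": 0},{"x": -56,"y": 0,"z": 0,"rx": 0,"ry": 0,"rz": 0},{"x": -64,"y": 0,"z": 0,"rx": 0,"ry": 0,"rz": 0},{"x": -64,"y": 0,"z": 0,"rx": 0,"ry": 0,"rz": 0},{"x": -64,"y": 0,"z": 0,"rx": 0,"ry": 0,"rz": 0},{"x": -64,"y": 0,"z": -40,"rx": 0,"ry": 0,"rz": 0},{"x": -64,"y": 0,"z": -70,"rx": 0,"ry": 0,"rz": 0}]'

```text
time: 4.7
tool_pos: [0.5779, -0.1571, 0.2182]
tool_rot: [-3.141, -0.001, 1.727]
contact_force: [0.9, 0.4, 0.5]
opening: 0.0242
grip_force: 0.0
```

```bash
python3 - <<'E'
from h import *
p=read_camera('scene');cv2.imwrite('pics/s1.png',p['pixels']);s=observe();print(s['time'],s['tool_pos'],s['tool_rot'])
E
```

```text
4.75 [ 0.57988185 -0.15780263  0.22401615] [3.13421498 0.00425555 1.72731142]
```

View pics/s1.png

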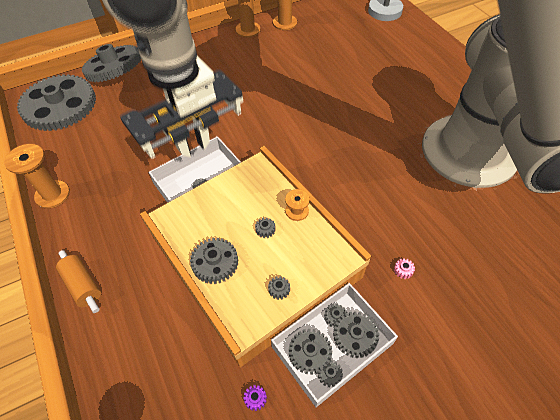

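Pinion3 now lies in the tray at (199,183), and everything else on the board is unmoved. Next is the middle pinion.

Call:
arm_command --series '[{"x": 45,"y": -6,"z": 0,"rx": 0,"ry": 0,"rz": 0},{"x": 90,"y": -12,"z": 0,"rx": 0,"ry": 0,"rz": 0},{"x": 135,"y": -18,"z": 0,"rx": 0,"ry": 0,"rz": 0},{"x": 180,"y": -24,"z": 0,"rx": 0,"ry": 0,"rz": 0},{"x": 215,"y": -30,"z": 0,"rx": 0,"ry": 0,"rz": 0},{"x": 231,"y": -30,"z": 0,"rx": 0,"ry": 0,"rz": 0},{"x": 231,"y": -30,"z": 40,"rx": 0,"ry": 0,"rz": 0},{"x": 231,"y": -30,"z": 65,"rx": 0,"ry": 0,"rz": 0},{"x": 231,"y": -30,"z": 74,"rx": 0,"ry": 0,"rz": 0},{"x": 231,"y": -30,"z": 74,"rx": 0,"ry": 0,"rz": 0},{"x": 231,"y": -30,"z": 74,"rx": 0,"ry": 0,"rz": 0}]'

```text
time: 5.85
tool_pos: [0.5131, 0.066, 0.1441]
tool_rot: [3.14, 0.0, 1.727]
contact_force: [-0.1, 0.3, 0.2]
opening: 0.0237
grip_force: 0.0
```

Call:
arm_command --series '[{"x": -9,"y": 0,"z": -1,"rx": 0,"ry": 0,"rz": 0},{"x": -18,"y": 0,"z": -2,"rx": 0,"ry": 0,"rz": 0},{"x": -27,"y": 0,"z": -2,"rx": 0,"ry": 0,"rz": 0},{"x": -36,"y": 0,"z": -2,"rx": 0,"ry": 0,"rz": 0},{"x": -45,"y": 0,"z": -2,"rx": 0,"ry": 0,"rz": 0},{"x": -54,"y": 0,"z": -2,"rx": 0,"ry": 0,"rz": 0},{"x": -63,"y": 0,"z": -2,"rx": 0,"ry": 0,"rz": 0},{"x": -72,"y": 0,"z": -2,"rx": 0,"ry": 0,"rz": 0},{"x": -81,"y": 0,"z": -2,"rx": 0,"ry": 0,"rz": 0},{"x": -90,"y": 0,"z": -2,"rx": 0,"ry": 0,"rz": 0},{"x": -99,"y": 0,"z": -2,"rx": 0,"ry": 0,"rz": 0},{"x": -108,"y": 0,"z": -2,"rx": 0,"ry": 0,"rz": 0},{"x": -117,"y": 0,"z": -2,"rx": 0,"ry": 0,"rz": 0},{"x": -126,"y": 0,"z": -2,"rx": 0,"ry": 0,"rz": 0},{"x": -135,"y": 0,"z": -2,"rx": 0,"ry": 0,"rz": 0},{"x": -144,"y": 0,"z": -2,"rx": 0,"ry": 0,"rz": 0}]'

```text
time: 7.45
tool_pos: [0.5349, -0.077, 0.1453]
tool_rot: [-3.142, -0.0, 1.727]
contact_force: [-0.8, 2.0, 2.3]
opening: 0.024
grip_force: 1.2
```

Call:
arm_command --series '[{"x": -9,"y": 0,"z": 0,"rx": 0,"ry": 0,"rz": 0},{"x": -18,"y": 0,"z": 0,"rx": 0,"ry": 0,"rz": 0},{"x": -27,"y": 0,"z": 0,"rx": 0,"ry": 0,"rz": 0},{"x": -36,"y": 0,"z": 0,"rx": 0,"ry": 0,"rz": 0},{"x": -45,"y": 0,"z": 0,"rx": 0,"ry": 0,"rz": 0},{"x": -54,"y": 0,"z": 0,"rx": 0,"ry": 0,"rz": 0},{"x": -63,"y": 0,"z": 0,"rx": 0,"ry": 0,"rz": 0},{"x": -72,"y": 0,"z": 0,"rx": 0,"ry": 0,"rz": 0},{"x": -81,"y": 0,"z": 0,"rx": 0,"ry": 0,"rz": 0},{"x": -89,"y": 0,"z": 0,"rx": 0,"ry": 0,"rz": 0},{"x": -89,"y": 0,"z": 0,"rx": 0,"ry": 0,"rz": 0},{"x": -89,"y": 0,"z": 0,"rx": 0,"ry": 0,"rz": 0},{"x": -89,"y": 0,"z": -40,"rx": 0,"ry": 0,"rz": 0},{"x": -89,"y": 0,"z": -75,"rx": 0,"ry": 0,"rz": 0}]'

```text
time: 8.85
tool_pos: [0.5482, -0.1636, 0.2207]
tool_rot: [-3.14, -0.002, 1.727]
contact_force: [0.6, -0.8, 0.7]
opening: 0.0239
grip_force: 0.0
```

```bash
python3 - <<'E'
from h import *
p=read_camera('scene');cv2.imwrite('pics/s2.png',p['pixels']);s=observe();print(s['time'],s['tool_pos'],s['tool_rot'])
for q in ['pinion1','gear','spool']:
    for d in mark_of(p,q): print(q,np.round(d['point'],3),round(d['confidence'],2))
E
```

```text
8.9 [ 0.55062463 -0.16448329  0.22747015] [3.13407202 0.00464301 1.72733108]
pinion1 [0.659 0.257 0.   ] 0.8
pinion1 [0.315 0.176 0.001] 0.72
pinion1 [ 0.543 -0.188  0.025] 0.49
pinion1 [ 0.582 -0.178  0.023] 0.47
gear [0.628 0.041 0.077] 0.77
spool [0.455 0.004 0.077] 0.64
```

View pics/s2.png

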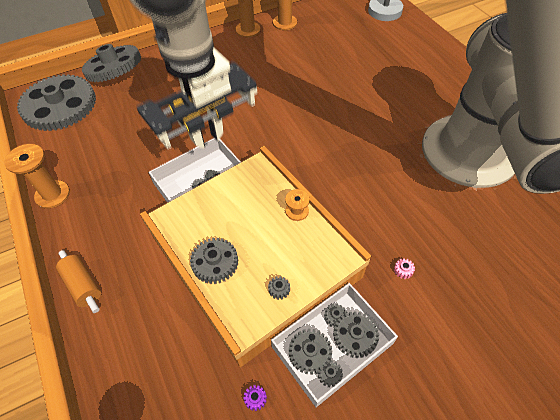

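Both pinions now show in the tray near (205,180), and the gear and spool are unmoved. Next I close the fingers and go to the gear side of the last pinion to nudge it into the lane.

Call:
arm_command --series '[{"x": 40,"y": 15,"z": 0,"rx": 0,"ry": 0,"rz": 0},{"x": 80,"y": 30,"z": 0,"rx": 0,"ry": 0,"rz": 0},{"x": 120,"y": 45,"z": 0,"rx": 0,"ry": 0,"rz": 0},{"x": 160,"y": 60,"z": 0,"rx": 0,"ry": 0,"rz": 0},{"x": 200,"y": 75,"z": 0,"rx": 0,"ry": 0,"rz": 0},{"x": 240,"y": 90,"z": 0,"rx": 0,"ry": 0,"rz": 0},{"x": 275,"y": 105,"z": 0,"rx": 0,"ry": 0,"rz": 0},{"x": 293,"y": 111,"z": 0,"rx": 0,"ry": 0,"rz": 0},{"x": 293,"y": 111,"z": 0,"rx": 0,"ry": 0,"rz": 0},{"x": 293,"y": 111,"z": 40,"rx": 0,"ry": 0,"rz": 0},{"x": 293,"y": 111,"z": 65,"rx": 0,"ry": 0,"rz": 0},{"x": 293,"y": 111,"z": 75,"rx": 0,"ry": 0,"rz": 0},{"x": 293,"y": 111,"z": 75,"rx": 0,"ry": 0,"rz": 0},{"x": 293,"y": 111,"z": 75,"rx": 0,"ry": 0,"rz": 0}]' --hand 0

```text
time: 10.45
tool_pos: [0.6134, 0.1417, 0.1463]
tool_rot: [3.14, 0.0, 1.726]
contact_force: [0.4, 0.9, -0.1]
opening: 0.0005
grip_force: 0.0
```

Call:
arm_command --series '[{"x": 0,"y": -6,"z": 0,"rx": 0,"ry": 0,"rz": 0},{"x": 0,"y": -12,"z": 0,"rx": 0,"ry": 0,"rz": 0},{"x": 0,"y": -18,"z": 0,"rx": 0,"ry": 0,"rz": 0},{"x": 0,"y": -24,"z": 0,"rx": 0,"ry": 0,"rz": 0},{"x": 0,"y": -30,"z": 0,"rx": 0,"ry": 0,"rz": 0},{"x": 0,"y": -36,"z": 0,"rx": 0,"ry": 0,"rz": 0},{"x": 0,"y": -42,"z": 0,"rx": 0,"ry": 0,"rz": 0},{"x": 0,"y": -48,"z": 0,"rx": 0,"ry": 0,"rz": 0},{"x": 0,"y": -54,"z": 0,"rx": 0,"ry": 0,"rz": 0},{"x": 0,"y": -60,"z": 0,"rx": 0,"ry": 0,"rz": 0},{"x": 0,"y": -64,"z": 0,"rx": 0,"ry": 0,"rz": 0},{"x": 0,"y": -64,"z": 0,"rx": 0,"ry": 0,"rz": 0},{"x": 0,"y": -54,"z": 0,"rx": 0,"ry": 0,"rz": 0},{"x": 0,"y": -54,"z": -40,"rx": 0,"ry": 0,"rz": 0},{"x": 40,"y": -54,"z": -75,"rx": 0,"ry": 0,"rz": 0},{"x": 80,"y": -54,"z": -80,"rx": 0,"ry": 0,"rz": 0},{"x": 80,"y": -54,"z": -80,"rx": 0,"ry": 0,"rz": 0}]'

```text
time: 12.15
tool_pos: [0.5473, 0.2176, 0.2272]
tool_rot: [3.138, -0.002, 1.731]
contact_force: [-0.6, -0.9, -0.4]
opening: 0.0006
grip_force: 0.0
```

```bash
python3 - <<'E'
from h import *
s=observe();print(s['time'],s['tool_pos'],s['tool_rot'])
C=np.array([.549,.021]);a=1.726;bx=np.array([np.sin(a),-np.cos(a)]);by=np.array([np.cos(a),np.sin(a)])
for c in ['scene','top']:
    p=read_camera(c);cv2.imwrite(f'pics/{c}3.png',p['pixels'])
    for q in ['pinion1','gear','spool']:
        for d in mark_of(p,q):
            v=np.array(d['point'][:2])-C;print(c,q,np.round(d['point'],3),round(d['confidence'],2),'board',(v@bx).round(3),(v@by).round(3))
E
```

```text
12.15 [0.54734505 0.21756026 0.22720805] [ 3.13775882e+00 -2.12276747e-03  1.73071482e+00]
scene pinion1 [ 0.66   0.257 -0.004] 0.92 board 0.146 0.216
scene pinion1 [ 0.314  0.176 -0.001] 0.67 board -0.208 0.19
scene pinion1 [ 0.544 -0.19   0.025] 0.4 board -0.038 -0.208
scene gear [0.63  0.037 0.077] 0.91 board 0.083 0.004
top pinion1 [ 0.582 -0.179  0.027] 0.7 board 0.002 -0.202
top pinion1 [ 0.545 -0.19   0.023] 0.69 board -0.037 -0.208
top pinion1 [ 0.311  0.178 -0.001] 0.61 board -0.211 0.192
top gear [ 0.572 -0.204  0.001] 0.62 board -0.012 -0.225
top gear [0.63  0.034 0.069] 0.59 board 0.083 0.001
top spool [0.451 0.011 0.075] 0.65 board -0.098 0.005
top spool [0.632 0.032 0.073] 0.3 board 0.083 -0.001
top spool [ 0.548 -0.187  0.022] 0.15 board -0.033 -0.205
```

View pics/scene3.png

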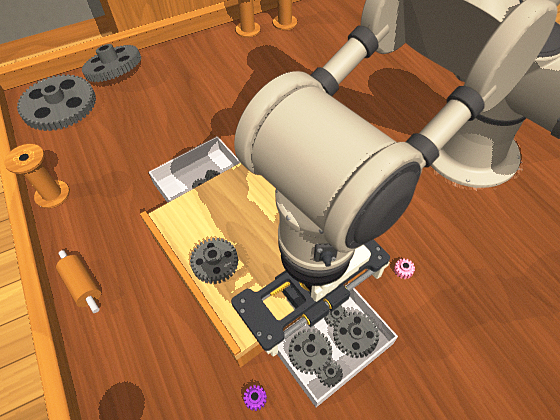

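The arm hides the pinion in the scene view, so I'll look with the wrist camera.

```bash
python3 - <<'E'
from h import *
C=np.array([.549,.021]);a=1.726;bx=np.array([np.sin(a),-np.cos(a)]);by=np.array([np.cos(a),np.sin(a)])
p=read_camera('wrist');cv2.imwrite('pics/w3.png',p['pixels'])
for d in mark_of(p,'pinion1'):
    v=np.array(d['point'][:2])-C;print(np.round(d['point'],3),round(d['confidence'],2),'board',(v@bx).round(3),(v@by).round(3))
E
```

```text
[ 0.66   0.26  -0.004] 0.84 board 0.147 0.218
[0.315 0.18  0.   ] 0.61 board -0.206 0.193
```

View pics/w3.png

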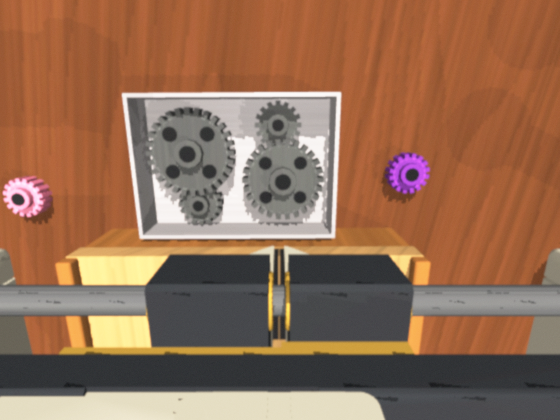

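The wrist camera looks past the pinion towards the stock tray. I'll move back over mid-board, staying high, to see it.

Call:
arm_command --series '[{"x": -45,"y": 0,"z": -10,"rx": 0,"ry": 0,"rz": 0},{"x": -90,"y": 0,"z": -20,"rx": 0,"ry": 0,"rz": 0},{"x": -135,"y": 0,"z": -30,"rx": 0,"ry": 0,"rz": 0},{"x": -180,"y": 0,"z": -30,"rx": 0,"ry": 0,"rz": 0},{"x": -200,"y": 0,"z": -30,"rx": 0,"ry": 0,"rz": 0},{"x": -200,"y": 0,"z": -30,"rx": 0,"ry": 0,"rz": 0}]' --hand 24

```text
time: 13.25
tool_pos: [0.5785, 0.0122, 0.2553]
tool_rot: [3.141, 0.001, 1.722]
contact_force: [0.3, 1.4, 0.2]
opening: 0.0239
grip_force: 0.0
```

```bash
python3 - <<'E'
from h import *
s=observe();print(s['time'],s['tool_pos'],s['tool_rot'])
C=np.array([.549,.021]);a=1.726;bx=np.array([np.sin(a),-np.cos(a)]);by=np.array([np.cos(a),np.sin(a)])
for c in ['wrist','scene']:
  p=read_camera(c);cv2.imwrite(f'pics/{c}4.png',p['pixels'])
  for q in ['pinion1','gear','spool']:
   for d in mark_of(p,q):
    v=np.array(d['point'][:2])-C;print(c,q,np.round(d['point'],3),round(d['confidence'],2),'board',(v@bx).round(3),(v@by).round(3))
E
```

```text
13.25 [0.57845891 0.0122367  0.25530429] [3.14140210e+00 6.14761432e-04 1.72209402e+00]
wrist pinion1 [0.52  0.126 0.071] 0.59 board -0.012 0.108
wrist gear [0.63  0.042 0.074] 0.69 board 0.083 0.008
scene pinion1 [0.522 0.131 0.075] 0.73 board -0.01 0.113
scene pinion1 [ 0.661  0.255 -0.001] 0.56 board 0.147 0.214
scene gear [0.627 0.039 0.078] 0.94 board 0.08 0.006
scene spool [0.457 0.008 0.078] 0.59 board -0.093 0.002
```

View pics/wrist4.png

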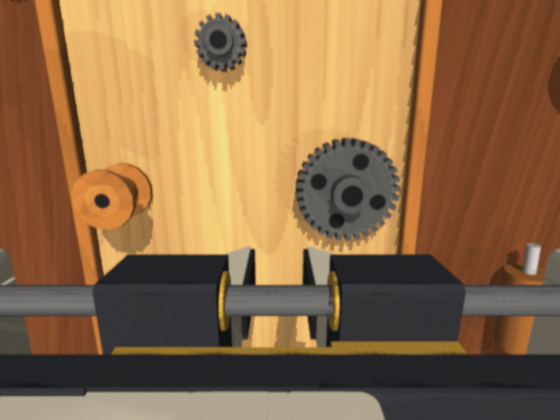

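The pinion is in the lane at wrist pixel (220,42), which is board (-12,110) mm. The gear (347,190) and spool (105,195) are in place. I go behind the pinion for the last sweep.

Call:
arm_command --series '[{"x": 42,"y": -10,"z": 0,"rx": 0,"ry": 0,"rz": 0},{"x": 84,"y": -20,"z": 0,"rx": 0,"ry": 0,"rz": 0},{"x": 126,"y": -30,"z": 0,"rx": 0,"ry": 0,"rz": 0},{"x": 160,"y": -40,"z": 0,"rx": 0,"ry": 0,"rz": 0},{"x": 168,"y": -40,"z": 0,"rx": 0,"ry": 0,"rz": 0},{"x": 168,"y": -40,"z": 0,"rx": 0,"ry": 0,"rz": 0},{"x": 168,"y": -40,"z": 40,"rx": 0,"ry": 0,"rz": 0},{"x": 168,"y": -40,"z": 80,"rx": 0,"ry": 0,"rz": 0},{"x": 168,"y": -40,"z": 100,"rx": 0,"ry": 0,"rz": 0},{"x": 168,"y": -40,"z": 109,"rx": 0,"ry": 0,"rz": 0},{"x": 168,"y": -40,"z": 109,"rx": 0,"ry": 0,"rz": 0},{"x": 168,"y": -40,"z": 109,"rx": 0,"ry": 0,"rz": 0}]'

```text
time: 14.85
tool_pos: [0.5135, 0.1749, 0.1474]
tool_rot: [3.14, -0.0, 1.726]
contact_force: [0.8, 0.3, 0.3]
opening: 0.0242
grip_force: 0.0
```

Call:
arm_command --series '[{"x": -9,"y": 0,"z": 1,"rx": 0,"ry": 0,"rz": 0},{"x": -18,"y": 0,"z": 1,"rx": 0,"ry": 0,"rz": 0},{"x": -27,"y": 0,"z": 1,"rx": 0,"ry": 0,"rz": 0},{"x": -36,"y": 0,"z": 1,"rx": 0,"ry": 0,"rz": 0},{"x": -45,"y": 0,"z": 1,"rx": 0,"ry": 0,"rz": 0},{"x": -54,"y": 0,"z": 1,"rx": 0,"ry": 0,"rz": 0},{"x": -63,"y": 0,"z": 1,"rx": 0,"ry": 0,"rz": 0},{"x": -72,"y": -1,"z": 1,"rx": 0,"ry": 0,"rz": 0},{"x": -81,"y": -1,"z": 1,"rx": 0,"ry": 0,"rz": 0},{"x": -90,"y": -2,"z": 1,"rx": 0,"ry": 0,"rz": 0},{"x": -99,"y": -2,"z": 1,"rx": 0,"ry": 0,"rz": 0},{"x": -108,"y": -3,"z": 1,"rx": 0,"ry": 0,"rz": 0},{"x": -117,"y": -3,"z": 1,"rx": 0,"ry": 0,"rz": 0},{"x": -126,"y": -3,"z": 1,"rx": 0,"ry": 0,"rz": 0},{"x": -135,"y": -3,"z": 1,"rx": 0,"ry": 0,"rz": 0},{"x": -144,"y": -3,"z": 1,"rx": 0,"ry": 0,"rz": 0},{"x": -153,"y": -3,"z": 1,"rx": 0,"ry": 0,"rz": 0},{"x": -162,"y": -3,"z": 1,"rx": 0,"ry": 0,"rz": 0},{"x": -171,"y": -3,"z": 1,"rx": 0,"ry": 0,"rz": 0},{"x": -180,"y": -3,"z": 1,"rx": 0,"ry": 0,"rz": 0}]'

```text
time: 16.85
tool_pos: [0.5376, -0.0037, 0.1453]
tool_rot: [-3.142, -0.0, 1.727]
contact_force: [0.1, 1.6, 1.7]
opening: 0.0243
grip_force: 1.1
```

Call:
arm_command --series '[{"x": -9,"y": 0,"z": 0,"rx": 0,"ry": 0,"rz": 0},{"x": -18,"y": 0,"z": 0,"rx": 0,"ry": 0,"rz": 0},{"x": -27,"y": 0,"z": 0,"rx": 0,"ry": 0,"rz": 0},{"x": -36,"y": 0,"z": 0,"rx": 0,"ry": 0,"rz": 0},{"x": -45,"y": 0,"z": 0,"rx": 0,"ry": 0,"rz": 0},{"x": -54,"y": 0,"z": 0,"rx": 0,"ry": 0,"rz": 0},{"x": -63,"y": 0,"z": 0,"rx": 0,"ry": 0,"rz": 0},{"x": -72,"y": 0,"z": 0,"rx": 0,"ry": 0,"rz": 0},{"x": -81,"y": 0,"z": 0,"rx": 0,"ry": 0,"rz": 0},{"x": -90,"y": 0,"z": 0,"rx": 0,"ry": 0,"rz": 0},{"x": -99,"y": 0,"z": 0,"rx": 0,"ry": 0,"rz": 0},{"x": -108,"y": 0,"z": 0,"rx": 0,"ry": 0,"rz": 0},{"x": -117,"y": 0,"z": 0,"rx": 0,"ry": 0,"rz": 0},{"x": -126,"y": 0,"z": 0,"rx": 0,"ry": 0,"rz": 0},{"x": -135,"y": 0,"z": 0,"rx": 0,"ry": 0,"rz": 0},{"x": -144,"y": 0,"z": 0,"rx": 0,"ry": 0,"rz": 0},{"x": -153,"y": 0,"z": 0,"rx": 0,"ry": 0,"rz": 0},{"x": -162,"y": 0,"z": 0,"rx": 0,"ry": 0,"rz": 0},{"x": -162,"y": 0,"z": 0,"rx": 0,"ry": 0,"rz": 0},{"x": -162,"y": 0,"z": 0,"rx": 0,"ry": 0,"rz": 0}]'

```text
time: 18.85
tool_pos: [0.5625, -0.1631, 0.1452]
tool_rot: [-3.141, -0.0, 1.726]
contact_force: [-0.6, 0.6, 0.3]
opening: 0.0239
grip_force: 0.0
```

Call:
arm_command --series '[{"x": 0,"y": 0,"z": -40,"rx": 0,"ry": 0,"rz": 0},{"x": 0,"y": 0,"z": -80,"rx": 0,"ry": 0,"rz": 0},{"x": 40,"y": 0,"z": -100,"rx": 0,"ry": 0,"rz": 0},{"x": 80,"y": 0,"z": -110,"rx": 0,"ry": 0,"rz": 0},{"x": 120,"y": 0,"z": -110,"rx": 0,"ry": 0,"rz": 0},{"x": 160,"y": 0,"z": -110,"rx": 0,"ry": 0,"rz": 0},{"x": 200,"y": 0,"z": -110,"rx": 0,"ry": 0,"rz": 0},{"x": 240,"y": 0,"z": -110,"rx": 0,"ry": 0,"rz": 0},{"x": 270,"y": 0,"z": -110,"rx": 0,"ry": 0,"rz": 0},{"x": 270,"y": 0,"z": -110,"rx": 0,"ry": 0,"rz": 0}]'

```text
time: 19.85
tool_pos: [0.5196, 0.1074, 0.2555]
tool_rot: [-3.141, -0.001, 1.731]
contact_force: [-0.4, -0.8, -0.1]
opening: 0.0237
grip_force: 0.0
```

```bash
python3 - <<'E'
from h import *
s=observe();print(s['time'],s['tool_pos'])
C=np.array([.549,.021]);a=1.726;bx=np.array([np.sin(a),-np.cos(a)]);by=np.array([np.cos(a),np.sin(a)])
ims=[]
for c in ['top','scene']:
  p=read_camera(c);ims.append(p['pixels'])
  for q in ['pinion1','gear','spool']:
   for d in mark_of(p,q):
    v=np.array(d['point'][:2])-C;print(c,q,np.round(d['point'],3),round(d['confidence'],2),'board',(v@bx).round(3),(v@by).round(3))
a=cv2.resize(ims[0][110:260,180:430],(750,450)[:2]);b=cv2.resize(ims[1][120:220,140:280],None,fx=1,fy=1)
a[:100,:140]=b
cv2.imwrite('pics/f.png',a)
E
```

```text
19.85 [0.51955793 0.10737718 0.25549083]
top pinion1 [ 0.556 -0.147  0.021] 0.68 board -0.019 -0.167
top pinion1 [ 0.547 -0.185  0.022] 0.63 board -0.034 -0.203
top pinion1 [ 0.582 -0.178  0.026] 0.6 board 0.001 -0.202
top gear [0.629 0.034 0.072] 0.84 board 0.081 0.0
top gear [ 0.509  0.232 -0.002] 0.2 board -0.006 0.214
top spool [0.453 0.011 0.075] 0.94 board -0.097 0.005
scene pinion1 [ 0.661  0.258 -0.   ] 0.89 board 0.147 0.217
scene pinion1 [ 0.54  -0.188  0.022] 0.6 board -0.041 -0.206
scene pinion1 [ 0.316  0.174 -0.   ] 0.59 board -0.206 0.187
scene pinion1 [ 0.582 -0.174  0.024] 0.45 board 0.002 -0.198
scene gear [0.629 0.038 0.076] 0.68 board 0.082 0.004
scene spool [ 0.574 -0.202 -0.005] 0.65 board -0.01 -0.224
```

View pics/f.png

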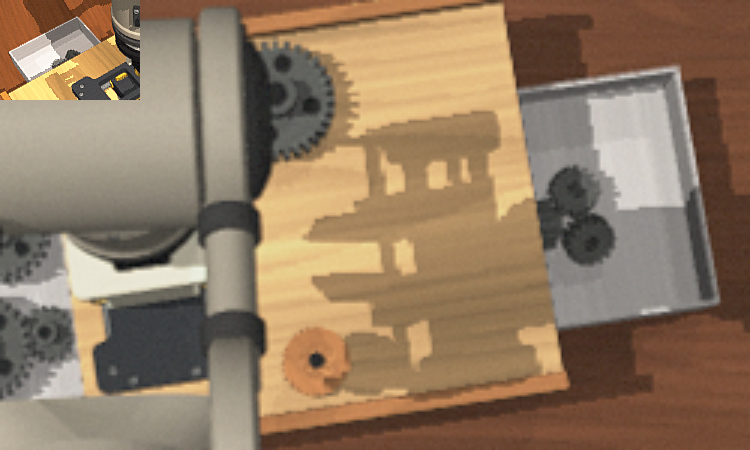

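All three pinions show in the tray at crop pixels (573,190), (588,240) and (545,225). The third is partly hidden by the board edge, so I'll check it with the wrist camera from the tray side.

Call:
arm_command --series '[{"x": -40,"y": 0,"z": -5,"rx": 0,"ry": 0,"rz": 0},{"x": -80,"y": 0,"z": -10,"rx": 0,"ry": 0,"rz": 0},{"x": -120,"y": 0,"z": -15,"rx": 0,"ry": 0,"rz": 0},{"x": -160,"y": 0,"z": -20,"rx": 0,"ry": 0,"rz": 0},{"x": -200,"y": 0,"z": -25,"rx": 0,"ry": 0,"rz": 0},{"x": -240,"y": 0,"z": -30,"rx": 0,"ry": 0,"rz": 0},{"x": -280,"y": 0,"z": -30,"rx": 0,"ry": 0,"rz": 0},{"x": -320,"y": 0,"z": -30,"rx": 0,"ry": 0,"rz": 0},{"x": -360,"y": 0,"z": -30,"rx": 0,"ry": 0,"rz": 0},{"x": -390,"y": 0,"z": -30,"rx": 0,"ry": 0,"rz": 0},{"x": -390,"y": 0,"z": -30,"rx": 0,"ry": 0,"rz": 0},{"x": -390,"y": 0,"z": -30,"rx": 0,"ry": 0,"rz": 0}]'

```text
time: 21.45
tool_pos: [0.5808, -0.2823, 0.2847]
tool_rot: [-3.141, -0.001, 1.725]
contact_force: [-1.0, 0.1, 0.4]
opening: 0.0241
grip_force: 0.0
```

```bash
python3 - <<'E'
from h import *
p=read_camera('wrist');cv2.imwrite('pics/w5.png',p['pixels'])
s=observe();print(s['time'],s['tool_pos'])
for d in mark_of(p,'pinion1'): print(np.round(d['point'],3),round(d['confidence'],2))
E
```

```text
21.5 [ 0.58092573 -0.28137033  0.28497675]
[ 0.556 -0.148  0.02 ] 0.85
[ 0.543 -0.188  0.026] 0.77
[ 0.582 -0.177  0.028] 0.68
```

View pics/w5.png

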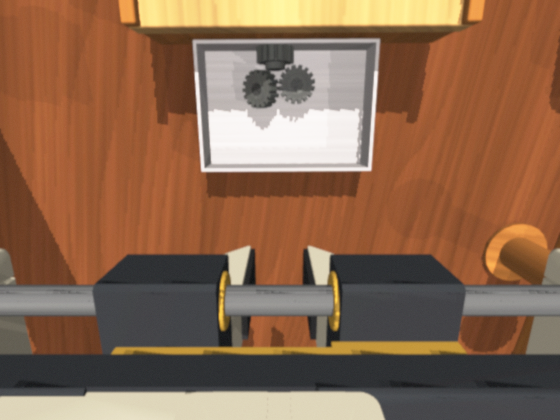

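All three pinions are inside the tray's walls at (260,88), (296,84) and (275,55). The third stands on edge against the near wall. I'm handing in.

```bash
python3 -c "
from cell import *
print(hand_in())"
```

```text
the job is handed in; nothing more can be done
None
```

I swept all three pinions off the board's open end into the empty tray by pushing only, left the gear and spool in place, and handed the job in at about 21.5 s; the hand-in returned no verdict.

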